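# Snap the memory case shut and stack it

### The job

The small case standing open on the bench is packed: press its lid down until it snaps shut and stays shut by itself, then pick the closed case up and lower it, right way up and flush, squarely onto the stack of two closed cases (the clasp may face either way). Set it down, do not drop it; do not shift the stack, and leave the screwdriver, mouse, jar and drive where they lie.

Things in the scene. Friction and masses are not known exactly. Their poses are not given: they have to be found in the camera images.
- case: Open case: black plastic tray 120 (its x) x 58 (y) x 26 mm high, walls 3 mm, a memory module inside, 0.2 kg, loose on the bench. Origin: centre of its underside, z up. Lid hinged along the top of its +x end; a steel spring clasp sticks out 5 mm at mid width of its -x end (22 mm wide, 13 to 29 mm up). Shut, it is 34 mm high; grip it across its 58 mm width at the middle of the long sides.
- case_lid (a joint): Angle of the open case's lid (rad): 0 shut, 1.5 wide open. Starts standing open at 0.7 to 1.1 on a weak hinge spring. In the last 13 mm of its free end's travel it meets the clasp: pressing the free end with about 10 N takes it past the snap, after which it stays at 0; let go earlier, it springs up to about 0.7.
- case_lid_hinge (a point): On the lid's hinge line, mid width, 26 mm above the case's underside, at the case's x = +60 mm. The frame turns with the lid: x along the lid from free end to hinge, y along the hinge, z out of the lid's top face. The lid is a grey plate 120 mm long (hinge to free end), 56 mm wide, 8 mm thick (z = 0 to 8 mm here).
- case_lid_press (a point): Point on the top (outer) face of that lid, at mid width, 14 mm from its free end and 106 mm from the hinge: a good place to press. With the lid shut it lies 34 mm above the case's underside, at the case's x = -46 mm. Frame as the hinge's.
- stack_low: Lower case of the stack: the same case, shut, 120 x 58 x 34 mm, 0.22 kg, loose on the bench. Origin: centre of its underside; x along its length, clasp at -x.
- stack_top: Upper case of the stack, the same, lying squarely on the lower one. Origin: centre of its underside, 34 mm above the bench; x along its length, clasp at -x.
- stack_top_face (a point): Centre of the flat top of the upper case of the stack, 68 mm above the bench; axes as that case's. The packed case's underside belongs here.
- screwdriver: Bystander: black-handled screwdriver 160 mm long, about 30 mm thick, lying along its x between the case and the stack.
- mouse: Bystander: grey computer mouse, 105 x 60 x 32 mm. Origin: centre of its underside.
- screw_jar: Bystander: clear jar with a white cap, 48 mm across, 55 mm high, upright. Origin: centre of its underside.
- drive: Bystander: flat aluminium solid-state drive, 100 x 70 x 7 mm. Origin: centre of its underside.
Mind the look-alikes: they are no part of the job. What is shaped like the case but blue or red is not meant.

How it is judged:
By the outcome, as a careful person would: the job done as asked, in the order asked, and still so for the second after the job is handed in, with the robot touching nothing.
It also fails if it takes over 51 s, if anything falls off the work surface, if the arm or the gripper's body presses on something with over 40 N, if the wrist force passes 120 N, or if a joint passes its speed limit or range.

### The arm

A 6-joint arm with a two-finger parallel gripper is mounted at the origin on the work surface. World frame = base frame: x ahead of the robot, y to its left, z up, the work surface at z = 0. Lengths are in mm, angles in rad, forces in N, time in s.
With the tool pointing down it reaches from about 300 to 875 mm from the base axis. Payload 4.2 kg.
Tool frame: the origin (TCP) lies at the centre of the arm's flange, where the gripper is bolted on; the fingertips stand 173 mm ahead of it and the grasp point (between the pads) lies 155 mm ahead of it; z points along the fingers, y is the direction in which the jaws open and shut (so a half turn about z gives the same grasp; the last joint's range is limited). The gripper opens to 85 mm and grips with 20 to 120 N. Pads are 22 mm wide; open, the fingers measure 114 mm over their backs; the gripper's body (76 mm by 85 mm) begins 54 mm behind the grasp point. The pads swing forward as they close: fully open they stand 13 mm farther back than shut.
Start: joints at [-1.345, 0.32, 1.565, -0, 1.257, -0.02], TCP at [139.914, -557.716, 404.738] pointing down, gripper open.
Joint ranges: [-3.11, 3.11], [-0.84, 2.01], [0.21, 2.61], [-1.34, 4.49], [0.05, 2.63], [-2.56, 2.56]. Speed limits (rad/s): [2.57, 2.57, 3.14, 3.14, 3.14, 3.14].

### API

Orientations are given as a rotation vector (axis times angle).
In Python, from cell import state, grab_frame, calibration, finish_job, find_in, cut_out gives the robot as it stands.
- The arm moves only by the tool send_rows, never from a script. Its argument "targets" is a list of rows, each a list of 2 entries, a list of its own where there are three numbers: the shift along the tool's x, y, z in units of 30 mm (1.0 is 30 mm), then the turn about the tool's z in units of 5 degrees (1.0 is 5 degrees). A call has 1 to 20 rows; each row is the pose to reach, as a shift and turn from the pose measured when the call began, along the tool's axes at that moment; what a row does not reach only later rows make up. A row lasts 1/10 s, in which the tool goes at most 50 mm and 8.59 degrees, less where a joint would pass 70% of its speed; a pose out of reach is approached as far as the arm can. A call with a gripper value outside its range is refused whole. "fingers" is the finger opening in mm, from 0 to 85.4, set as the call begins (left out, the last holds). The fingers move at their own pace and stop on an object; "force" is the grip in N (left out, the last holds). Time passes only in rows, so rows that repeat a pose let the fingers close. It gives the time, the measured TCP pose, the force and the opening at its end, in the units of the state.
- state(): the state, without advancing time (a new reading comes with each control period).
- grab_frame(name): name is "scene" or "top" or "wrist"; returns (picture, depth): 480x640x3 uint8, red, green, blue; 480x640 float32, mm along the optical axis (not along the pixel's ray), 0 where there is no reading.
- calibration(name): a dict with "camera_matrix" (3x3 intrinsics, pixels), "k1" (the pictures are not rectified: a ray, as slopes to the right and down, at radius r is drawn at 1 + k1 r^2 times it, then the intrinsics apply), "R" (3x3) and "t" (3): a world point X has camera coordinates R X + t. Camera axes: x right, y down, z forward; pixel columns grow to the right and rows downward; lengths in mm; the calibration is good to about 2 mm. A picture is of the moment at which its call begins: read the wrist's pose just before it. calibration takes no time and is no camera call; for the wrist camera it gives the pose at the moment of the call.
- finish_job(): hands the job in, once; it reports no verdict.
Trained networks look in the newest picture that a camera, given by its name, has taken for a name from the list of things; names that differ only in an ending like _2 or _b are one class to them, and where a whole thing is asked for, a point or a joint stands for the part that bears it (a point fixed in the world has none). Each returns a list of dicts, best first, with "conf" (0 to 1); they miss things now and then, are a little off and sometimes report something else, mostly with a low value. They report only what shows in the picture. A call takes as long as a camera call. They do not tell look-alikes from the thing itself.
- find_in(camera, label): "extent" ([left, top, right, bottom] in pixels, round what is visible of it).
- cut_out(camera, label): "region" (480x640 bool, what is visible of it) and "extent" ([left, top, right, bottom] in pixels, round what is visible of it).
The state is a dict: "time": time; "joint_positions": joint angles; "joint_vel": joint speeds; "joint_torque": joint torques, N m; "position": TCP position; "tcp_rot": TCP orientation; "wrist_force": force on the tool from outside, world axes, zero at the start; "torque": the same for the moment, N m; "finger_gap": opening from 0.0 (shut) to 1.0 (fully open).
Only numpy, scipy, OpenCV 4.12 (cv2) and the standard library are available. Lean on these libraries where they do the work, as an engineer would, in place of code of your own. Each camera call takes 0.05 s, during which the arm holds its last target. There are 200 camera calls.

## Working session

There is one attempt and no reset: what is moved stays moved. The work goes in short steps, Python scripts to look and compute and a tool call to move; the robot and the scene stay as the last step left them, time stands still between calls to the robot, and variables do not carry over. Pictures are saved under pics/ and viewed, and the job is handed in when it is done.

Besides the shell and the picture viewer there is one more tool, called after "Request:" by a JSON object that holds its "op" and its "data". send_rows: Moves the arm, as the interface text tells. Its arguments: {"type":"object","properties":{"targets":{"type":"array","items":{"type":"array"}},"fingers":{"type":"number"},"force":{"type":"number"}},"required":["targets"]}

```bash
ls; mkdir -p pics; cat > h.py <<'E'
import numpy as np, cv2
from cell import *
def snap(n,f):
    c=calibration(n); p,d=grab_frame(n); cv2.imwrite('pics/'+f,p[:,:,::-1]); np.savez('pics/'+f[:-4],d=d,**{k:np.array(v) for k,v in c.items()},p=p); return p,d,c
def cloud(d,c):
    K=np.array(c['camera_matrix'],float); k1=float(c['k1'])
    v,u=np.mgrid[:480,:640].astype(float)
    q=cv2.undistortPoints(np.stack([u.ravel(),v.ravel()],1)[:,None],K,np.array([k1,0,0,0,0.]))[:,0]
    X=np.c_[q,np.ones(len(q))]*d.reshape(-1,1)
    return ((X-np.array(c['t']))@np.array(c['R'])).reshape(480,640,3)
E
python3 - <<'E'
from h import *
for n in ['scene','top']:
    p,d,c=snap(n,n+'0.png')
    for l in ['case','case_lid','stack_top','stack_low','screwdriver','mouse','screw_jar','drive']:
        print(n,l,[(round(r['conf'],2),np.round(r['extent']).astype(int).tolist()) for r in find_in(n,l)])
print(state())
E
```

```text
pics
scene case [(0.91, [401, 208, 473, 263]), (0.72, [316, 162, 378, 200]), (0.56, [395, 256, 461, 342]), (0.44, [203, 171, 272, 214])]
scene case_lid [(0.95, [396, 250, 460, 336]), (0.92, [403, 209, 473, 253]), (0.81, [318, 167, 377, 190])]
scene stack_top [(0.97, [206, 167, 273, 215])]
scene stack_low [(0.67, [208, 197, 272, 228])]
scene screwdriver [(0.77, [324, 219, 381, 274])]
scene mouse [(0.62, [331, 350, 403, 408])]
scene screw_jar [(0.94, [242, 314, 278, 354])]
scene drive [(0.83, [139, 244, 200, 295])]
top case [(0.96, [195, 314, 272, 355]), (0.91, [326, 324, 406, 387]), (0.67, [169, 204, 224, 246]), (0.56, [169, 205, 223, 279])]
top case_lid [(0.98, [201, 315, 273, 356]), (0.7, [328, 329, 403, 384]), (0.58, [425, 214, 481, 292]), (0.56, [170, 204, 220, 243])]
top stack_top [(0.91, [425, 211, 483, 291])]
top stack_low [(0.63, [421, 219, 446, 289]), (0.3, [428, 213, 484, 292])]
top screwdriver [(0.72, [294, 228, 311, 321])]
top mouse [(0.73, [195, 122, 240, 181]), (0.54, [168, 207, 219, 246]), (0.34, [419, 219, 444, 290])]
top screw_jar [(0.57, [300, 112, 325, 148])]
top drive [(0.88, [419, 122, 467, 178])]
{'time': 0.9, 'joint_positions': array([-1.34502623e+00,  3.19550182e-01,  1.56450616e+00, -3.23524815e-06,
        1.25738124e+00, -2.00088545e-02]), 'joint_vel': array([ 0.00082394, -0.00146496, -0.00017021,  0.00084821, -0.00012417,
        0.00077327]), 'joint_torque': array([ 2.23073461e-03, -4.15393496e+01, -2.34422493e+01,  2.20333645e-04,
        1.66769792e-04,  1.30052402e-05]), 'position': array([ 139.89657448, -557.70753971,  404.76418751]), 'tcp_rot': array([3.11774701e+00, 3.85080289e-01, 2.02066938e-05]), 'wrist_force': array([0.37972482, 0.85587346, 0.3291943 ]), 'torque': array([-0.04601864, -0.04239053,  0.05011426]), 'finger_gap': 0.9992946461821541}
```

View pics/scene0.png

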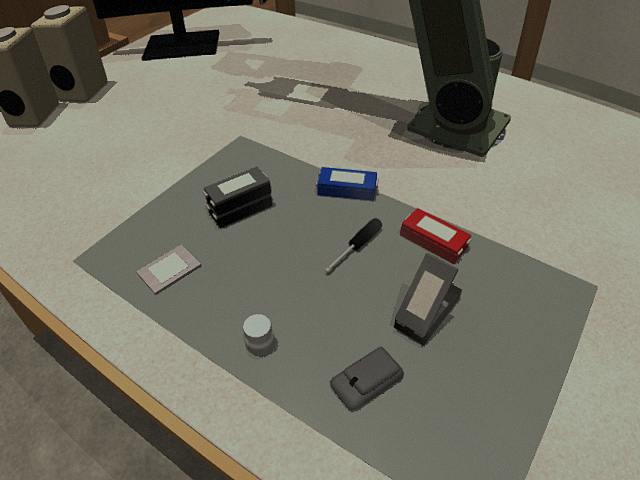

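View pics/top0.png

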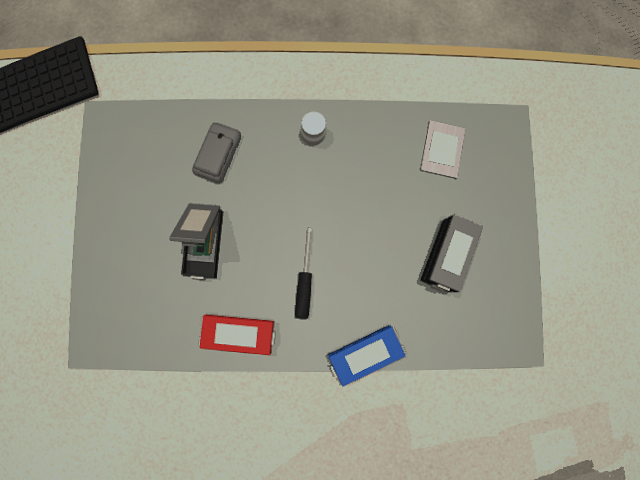

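Candidates for the case: red closed (top 237,335), blue closed (366,356), and black open (200,242). The black open one fits, because it is the only one standing open. The stack is the black pair at (455,253). Next I'll measure both and confirm in a crop.

```bash
python3 - <<'E'
from h import *
for n in ['top','scene']:
    z=np.load(f'pics/{n}0.npz'); P=cloud(z['d'],z)
    np.save(f'pics/{n}P',P)
    def at(u,v): return P[v,u].round(0).tolist()
    if n=='top':
        boxes={'case':(160,195,245,290),'stack':(410,205,490,300),'screw':(288,222,318,325)}
        print(at(202,272),at(195,220),at(350,200))
    else: boxes={'case':(385,245,470,350),'stack':(195,160,280,232),'screw':(318,212,390,280)}
    for k,(a,b,c,d) in boxes.items():
        Q=P[b:d,a:c].reshape(-1,3)
        H=Q[Q[:,2]>6] if k!='stack' else Q[abs(Q[:,2]-68)<5]
        print(n,k,len(H),H.min(0).round(),H.max(0).round(),[np.round(x,1) for x in cv2.minAreaRect(H[:,:2].astype(np.float32))], np.median(H[:,2]).round(1))
    print('bench', np.median(P[200:280,330:400,2]) if n=='top' else np.median(P[280:310,300:340,2]))
z=np.load('pics/top0.npz')['p'][:,:,::-1]
s=np.load('pics/scene0.npz')['p'][:,:,::-1]
a=cv2.resize(z[195:295,150:250],(400,400),interpolation=2); b=cv2.resize(s[245:345,380:480],(400,400),interpolation=2)
cv2.imwrite('pics/crop.png',np.hstack([a,b]))
E
```

```text
[523.0, 189.0, 5.0] [603.0, 187.0, 81.0] [656.0, -76.0, -1.0]
top case 2602 [467.  11.   6.] [642. 221. 859.] [array([556.9, 109.9]), array([222.3, 148.1]), np.float64(81.6)] 47.5
top stack 2372 [ 487. -295.   63.] [ 619. -202.   73.] [array([ 551. , -247.2]), array([ 57.7, 127.8]), np.float64(69.0)] 68.6
top screw 823 [443. -11.   6.] [601.  25. 859.] [array([522.1,   5.9]), array([ 26. , 158.8]), np.float64(83.9)] 22.8
bench 1.1366281365194735
scene case 3881 [396.  61.   6.] [1075.  327.  687.] [array([747.6, 214.3]), array([691.3, 144.7]), np.float64(16.6)] 62.8
scene stack 1238 [ 491. -295.   63.] [ 620. -200.   73.] [array([ 553.5, -247.9]), array([ 60.8, 128.6]), np.float64(68.7)] 69.8
scene screw 616 [446.  -6.   6.] [1075.  327.  687.] [array([776.1, 132.9]), array([704.1, 107.4]), np.float64(24.4)] 21.9
bench 2.799297227007246
```

View pics/crop.png

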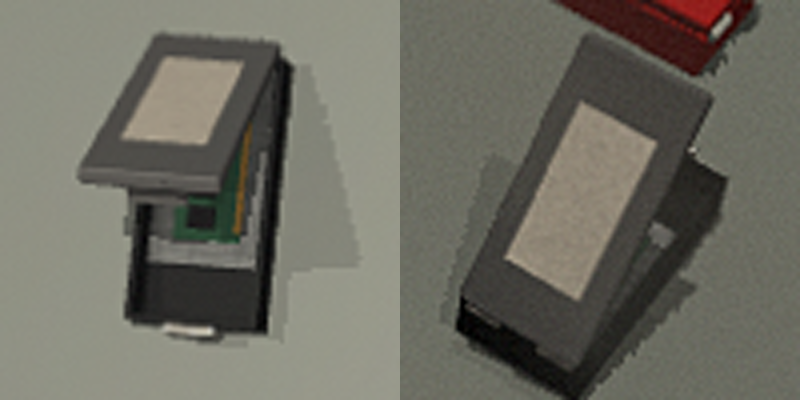

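The crop confirms it: a black open tray with its clasp toward the robot (top image 197,277) and its hinge at the far end (top 205,206). Now the lid plane and pose.

```bash
python3 - <<'E'
from h import *
rng=np.random.default_rng(0)
for n,(a,b,c,d) in {'top':(160,195,245,290),'scene':(385,245,470,350)}.items():
    P=np.load(f'pics/{n}P.npy'); Q=P[b:d,a:c].reshape(-1,3)
    Q=Q[(Q[:,2]>20)&(Q[:,2]<150)&(Q[:,0]<700)&(Q[:,1]>90)]
    best=None
    for _ in range(500):
        s=Q[rng.choice(len(Q),3,False)]; m=np.cross(s[1]-s[0],s[2]-s[0]); m/=np.linalg.norm(m)+1e-9
        i=abs((Q-s[0])@m)<3
        if abs(m[2])>.4 and (best is None or i.sum()>best.sum()): best=i
    I=Q[best]; o=I.mean(0); m=np.linalg.svd(I-o)[2][2]; m*=np.sign(m[2])
    print(n,best.sum(),'normal',m.round(3),'angle',np.arccos(m[2]).round(3),'yaw',np.arctan2(m[1],m[0]).round(3))
    h=np.arctan2(m[1],m[0]); 
    yv=np.array([-np.sin(h),np.cos(h),0]); xv=np.cross(yv,m)
    uv=np.c_[(I-o)@xv,(I-o)@yv]; r=cv2.minAreaRect(uv.astype(np.float32)); print(r)
    print('pct',np.percentile(uv,[1,99],axis=0))
    B=cv2.boxPoints(r); print((o+B[:,:1]*xv+B[:,1:]*yv).round(1).tolist())
# tray top rim footprint
P=np.load('pics/topP.npy'); 
for (u,v) in [(182,275),(216,277),(200,276),(222,210),(189,204),(218,206)]: print(u,v,P[v-1:v+2,u-1:u+2].reshape(-1,3).round(0).tolist()[::4])
E
```

```text
top 1294 normal [ 0.776 -0.07   0.626] angle 0.894 yaw -0.09
((6.733619689941406, 1.2939987182617188), (123.18278503417969, 56.45851135253906), 0.43344658613204956)
pct [[-51.98157441 -26.60094366]
 [ 65.17162551  27.72510716]]
[[567.6, 217.3, 128.8], [562.8, 161.1, 128.5], [639.8, 155.1, 32.5], [644.6, 211.4, 32.8]]
scene 2597 normal [ 0.784 -0.067  0.618] angle 0.905 yaw -0.086
((2.1670799255371094, -0.38883209228515625), (121.8070297241211, 56.3260612487793), 0.2630281448364258)
pct [[-57.64087545 -27.72005951]
 [ 60.23816134  26.78707802]]
[[570.4, 216.7, 127.9], [565.8, 160.5, 127.7], [640.8, 154.7, 31.9], [645.4, 210.8, 32.1]]
182 275 [[518.0, 221.0, 27.0], [518.0, 225.0, 3.0], [516.0, 224.0, -0.0]]
216 277 [[516.0, 164.0, 13.0], [515.0, 164.0, 4.0], [513.0, 163.0, -0.0]]
200 276 [[517.0, 190.0, 24.0], [515.0, 188.0, 25.0], [513.0, 185.0, 29.0]]
222 210 [[633.0, 155.0, 23.0], [636.0, 157.0, 1.0], [634.0, 155.0, 1.0]]
189 204 [[649.0, 219.0, 2.0], [639.0, 208.0, 38.0], [637.0, 205.0, 42.0]]
218 206 [[638.0, 160.0, 33.0], [636.0, 158.0, 36.0], [634.0, 156.0, 36.0]]
```

Request:
{"op": "send_rows", "data": {"targets": [[[20.19,-20.59,2.5],3.8],[[20.19,-20.59,2.5],3.8],[[20.19,-20.59,2.5],3.8],[[20.19,-20.59,2.5],3.8],[[20.19,-20.59,2.5],3.8],[[20.19,-20.59,2.5],3.8],[[20.19,-20.59,2.5],3.8],[[20.19,-20.59,2.5],3.8],[[20.19,-20.59,2.5],3.8],[[20.19,-20.59,2.5],3.8],[[20.19,-20.59,2.5],3.8],[[20.19,-20.59,2.5],3.8],[[20.19,-20.59,2.5],3.8],[[20.19,-20.59,2.5],3.8],[[20.19,-20.59,2.5],3.8],[[20.19,-20.59,2.5],3.8],[[20.19,-20.59,2.5],3.8],[[20.19,-20.59,2.5],3.8],[[20.19,-20.59,2.5],3.8],[[20.19,-20.59,2.5],3.8]], "fingers": 0, "force": 30}}

```text
time: 2.9
position: [576.8, 188.7, 329.3]
tcp_rot: [3.138, -0.134, -0.002]
wrist_force: [-1.3, 0.4, -0.5]
finger_gap: -0.002
```

Request:
{"op": "send_rows", "data": {"targets": [[[0,0,0.6],0],[[0,0,1.1],0],[[-0.1,0,1.45],0],[[-0.27,0,1.62],0],[[-0.53,0,1.86],0],[[-0.77,0,2.13],0],[[-0.97,0,2.42],0],[[-1.15,0,2.72],0],[[-1.3,0,3.04],0],[[-1.41,0,3.38],0],[[-1.41,0,3.38],0]]}}

```text
time: 4.0
position: [533.6, 192.1, 226.2]
tcp_rot: [3.136, -0.133, -0.007]
wrist_force: [-0.9, -0.7, -0.3]
finger_gap: -0.0
```

```bash
python3 - <<'E'
from h import *
print(state()['wrist_force'])
p,d,c=snap('scene','s1.png'); q,d,c=snap('top','t1.png')
a=cv2.resize(q[185:305,140:260,::-1],(400,400)); b=cv2.resize(p[225:345,370:490,::-1],(400,400))
cv2.imwrite('pics/c1.png',np.hstack([a,b]))
E
```

```text
[-0.86857383 -0.65938029 -0.26709456]
```

View pics/c1.png

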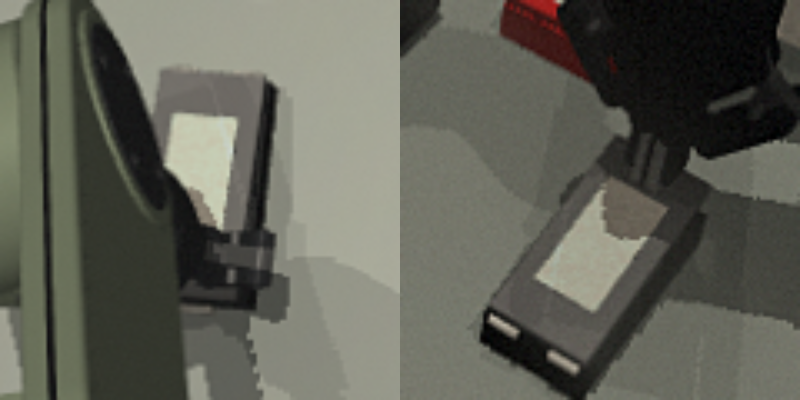

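The lid is pressed almost shut, with the fingers near its free end. Continuing down.

Request:
{"op": "send_rows", "data": {"targets": [[[-0.03,0,0.17],0],[[-0.05,0,0.34],0],[[-0.07,0,0.48],0],[[-0.07,0,0.57],0],[[-0.07,0,0.63],0],[[-0.07,0,0.66],0]]}}

```text
time: 4.7
position: [532.4, 192.3, 207.3]
tcp_rot: [3.137, -0.134, -0.004]
wrist_force: [0.2, 0.3, 0.3]
finger_gap: -0.003
```

Request:
{"op": "send_rows", "data": {"targets": [[[0,0,0.04],0],[[0,0,0.08],0],[[0,0,0.12],0],[[0,0,0.12],0]]}}

```text
time: 5.1
position: [532.3, 192.4, 205.8]
tcp_rot: [3.138, -0.134, -0.003]
wrist_force: [-4.2, -1.6, 16.1]
finger_gap: -0.003
```

Request:
{"op": "send_rows", "data": {"targets": [[[0,0,-1],0],[[0,0,-2],0],[[0,0,-3],0],[[0,0,-4],0],[[0,0,-4],0]], "fingers": 85}}

```text
time: 5.6
position: [533.6, 192.9, 330.2]
tcp_rot: [-3.137, 0.134, -0.011]
wrist_force: [1.2, -0.2, -1.1]
finger_gap: 0.846
```

```bash
python3 - <<'E'
from h import *
p,d,c=snap('scene','s2.png'); w,dw,cw=snap('wrist','w2.png')
P=cloud(d,c);
for n,P,u in [('scene',P,(370,225,490,360)),('wrist',cloud(dw,cw),(0,0,640,480))]:
    Q=P[u[1]:u[3],u[0]:u[2]].reshape(-1,3); print(n,'maxz in region')
    M=(abs(Q[:,0]-577)<75)&(abs(Q[:,1]-189)<45)
    H=Q[M&(abs(Q[:,2]-34)<7)]; print(len(H),[np.round(x,1) for x in cv2.minAreaRect(H[:,:2].astype(np.float32))],np.median(H[:,2]))
    for lo in (520,550,580,610): s=H[(H[:,0]>lo)&(H[:,0]<lo+25)]; print(lo,len(s),np.median(s[:,2]) if len(s) else 0)
b=cv2.resize(p[225:345,370:490,::-1],(400,400)); a=cv2.resize(w[:,:,::-1],(400,300)); a=np.vstack([a,np.zeros((100,400,3),np.uint8)])
cv2.imwrite('pics/c2.png',np.hstack([a,b]))
E
```

```text
scene maxz in region
2150 [array([576.2, 188.4]), array([ 57.7, 131.1]), np.float64(85.0)] 35.28257121081738
520 380 35.00132387145362
550 409 35.50915937459241
580 433 35.54076799486396
610 488 35.299860462474754
wrist maxz in region
15179 [array([575.2, 188.2]), array([ 56.3, 128.8]), np.float64(85.4)] 32.86246557114706
520 2722 32.34707864872745
550 3011 32.86327269575184
580 3313 33.09246909146494
610 3570 33.069977927422734
```

View pics/c2.png

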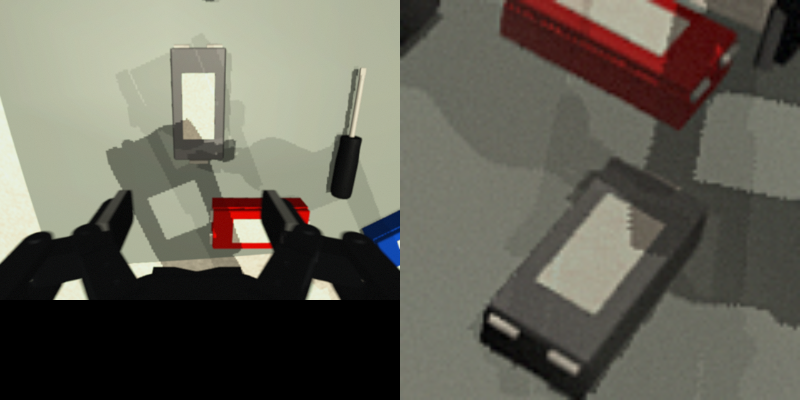

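The lid is shut: flat at 33–35 mm along its whole length with the robot clear of it. The case centre is about (577, 188.6), yaw −0.087. Now the grasp.

Request:
{"op": "send_rows", "data": {"targets": [[[1.0,0.02,0.5],0],[[1.45,0.02,1.5],0],[[1.45,0.02,2.7],0],[[1.45,0.02,3.7],0],[[1.45,0.02,4.5],0],[[1.45,0.02,5.0],0],[[1.45,0.02,5.07],0],[[1.45,0.02,5.07],0]], "fingers": 85}}

```text
time: 6.5
position: [575.2, 187.9, 172.7]
tcp_rot: [3.137, -0.134, -0.005]
wrist_force: [-0.1, -0.2, 0.4]
finger_gap: 0.991
```

Request:
{"op": "send_rows", "data": {"targets": [[[0,0,0],0],[[0,0,0],0],[[0,0,0],0],[[0,0,0],0],[[0,0,0],0],[[0,0,0],0],[[0,0,0],0],[[0,0,0],0]], "fingers": 40, "force": 40}}

```text
time: 7.3
position: [575.5, 188.0, 173.7]
tcp_rot: [3.138, -0.134, -0.003]
wrist_force: [-0.3, 0.2, 6.0]
finger_gap: 0.672
```

Request:
{"op": "send_rows", "data": {"targets": [[[0,0,-0.2],0],[[0,0,-0.6],0],[[0,0,-1.2],0],[[0,0,-2],0],[[0,0,-2.9],0],[[0,0,-3.8],0],[[0,0,-4.5],0],[[0,0,-5],0],[[0,0,-5],0],[[0,0,-5],0]]}}

```text
time: 8.3
position: [575.4, 188.1, 323.6]
tcp_rot: [3.137, -0.134, -0.004]
wrist_force: [0.3, 1.0, -2.1]
finger_gap: 0.669
```

```bash
python3 - <<'E'
from h import *
s=state(); print(s['position'],s['tcp_rot'],s['wrist_force'],s['finger_gap'])
p,d,c=snap('scene','s3.png'); w,dw,cw=snap('wrist','w3.png')
P=cloud(dw,cw); print(cw['R'],cw['t'])
b=cv2.resize(p[130:350,350:570,::-1],(400,400)); a=cv2.resize(w[:,:,::-1],(400,300)); a=np.vstack([a,np.zeros((100,400,3),np.uint8)])
cv2.imwrite('pics/c3.png',np.hstack([a,b]))
E
```

```text
[575.39307188 188.06822447 323.60757774] [ 3.13742703 -0.13365897 -0.00357323] [ 0.28134423  1.02981408 -2.10828371] 0.6689921905824227
[[-0.08501408 -0.99637817  0.00177739]
 [-0.95191076  0.08174669  0.29526832]
 [-0.2943442   0.02341004 -0.95541272]] [235.7747322  518.68414905 464.94167828]
```

View pics/c3.png

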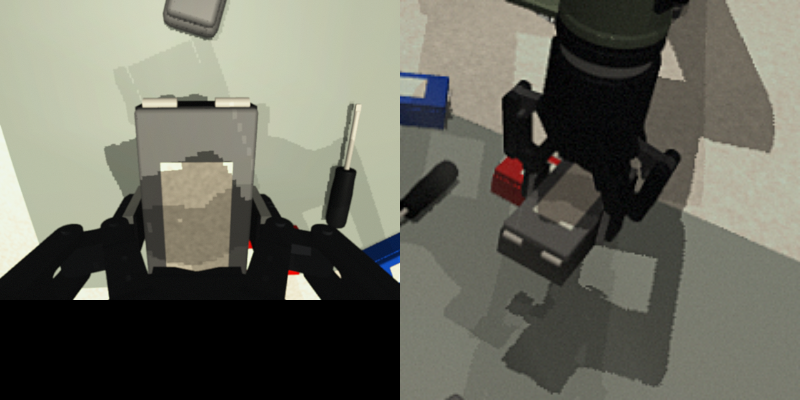

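Held level and closed, with about 2 N of weight. Next I carry it over the stack.

Request:
{"op": "send_rows", "data": {"targets": [[[0.01,0.3,0],0.1],[[0.04,1.1,0],0.3],[[0.08,2.3,0],0.6],[[0.12,3.6,0],0.9],[[0.16,4.9,0],1.2],[[0.2,6.2,0],1.5],[[0.24,7.5,0],1.8],[[0.28,8.8,0],2.1],[[0.32,10.1,0],2.4],[[0.36,11.4,0],2.7],[[0.4,12.6,0],2.9],[[0.43,13.5,0],3.1],[[0.46,14.2,0],3.2],[[0.47,14.53,0.3],3.23],[[0.47,14.53,0.8],3.23],[[0.47,14.53,1.3],3.23],[[0.47,14.53,1.6],3.23],[[0.47,14.53,1.8],3.23],[[0.47,14.53,1.8],3.23],[[0.47,14.53,1.8],3.23]]}}

```text
time: 10.4
position: [552.3, -247.4, 269.7]
tcp_rot: [3.086, -0.572, -0.005]
wrist_force: [0.3, 1.4, -2.6]
finger_gap: 0.672
```

```bash
python3 - <<'E'
from h import *
s=state(); print(s['position'],s['tcp_rot'],s['wrist_force'],s['finger_gap'])
p,d,c=snap('scene','s4.png'); w,dw,cw=snap('top','t4.png')
b=cv2.resize(p[130:240,180:290,::-1],(400,400),interpolation=2); a=cv2.resize(w[190:310,400:520,::-1],(400,400),interpolation=2)
cv2.imwrite('pics/c4.png',np.hstack([a,b]))
E
```

```text
[ 552.26392992 -247.43463684  269.69329707] [ 3.08621325 -0.57223763 -0.00545868] [ 0.2739672   1.36288665 -2.62145841] 0.6718608365223518
```

View pics/c4.png

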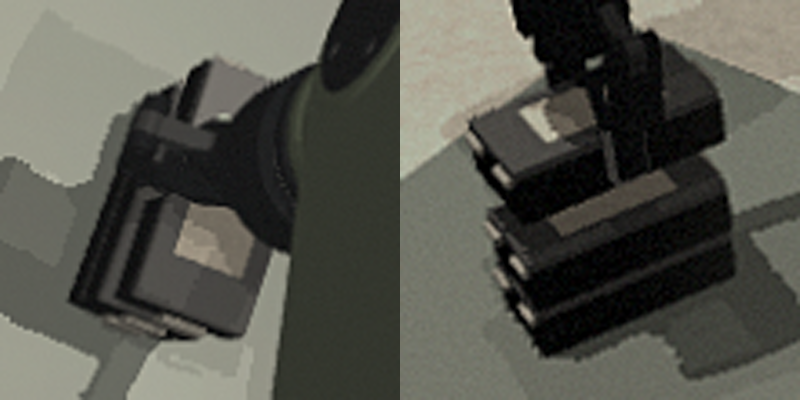

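```bash
cat > wf.py <<'E'
from h import *
def proj(X,z):
    K=z['camera_matrix'].astype(float); 
    rv=cv2.Rodrigues(z['R'].astype(float))[0]
    return cv2.projectPoints(np.float64(X),rv,z['t'].astype(float),K,np.array([float(z['k1']),0,0,0,0]))[0][:,0]
def box(x,y,yaw,z0,z1):
    c,s=np.cos(yaw),np.sin(yaw)
    return np.array([[x+c*a-s*b,y+s*a+c*b,h] for h in(z0,z1) for a,b in((60,29),(60,-29),(-60,-29),(-60,29))])
def crop(f,boxes,r,S):
    z=np.load(f); im=cv2.resize(z['p'][r[1]:r[3],r[0]:r[2],::-1],None,fx=S,fy=S,interpolation=2)
    for B,col in boxes:
        q=((proj(B,z)-[r[0]-.5,r[1]-.5])*S).astype(int)
        for i in range(4):
            for a,b in((i,(i+1)%4),(i+4,(i+1)%4+4),(i,i+4)): cv2.line(im,tuple(map(int,q[a])),tuple(map(int,q[b])),col,1)
    return im
E
python3 - <<'E'
from wf import *
y=np.deg2rad(-21.15)
t=2*np.arctan2(-.57224,3.08621); print(t)
H=box(552.3+.75,-247.4-.3,t,96,130); S=box(552.9,-247.6,y,0,68)
a=crop('pics/t4.npz',[(H,(0,255,255)),(S,(0,255,0))],(410,190,490,310),5)[:600]
b=crop('pics/s4.npz',[(H,(0,255,255)),(S,(0,255,0))],(195,140,295,240),4)
c=crop('pics/s0.npz' if 0 else 'pics/scene0.npz',[(S,(0,255,0))],(195,140,295,240),4)
cv2.imwrite('pics/o1.png',a); cv2.imwrite('pics/o2.png',np.hstack([b,c]))
cv2.imwrite('pics/o3.png',crop('pics/top0.npz',[(S,(0,255,0))],(410,200,490,300),6))
E
```

```text
-0.36667250479791297
```

View pics/o2.png

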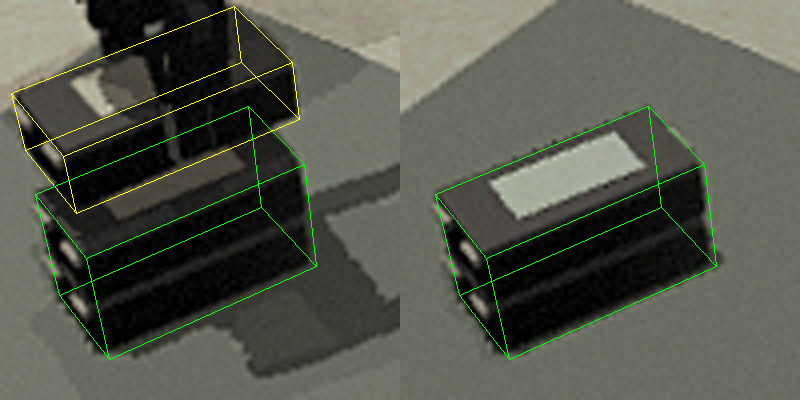

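View pics/o1.png

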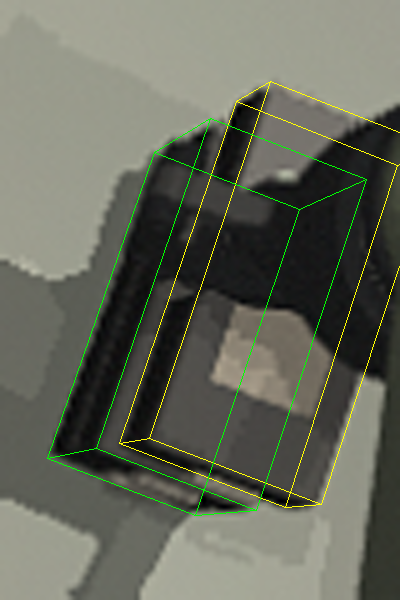

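View pics/o3.png

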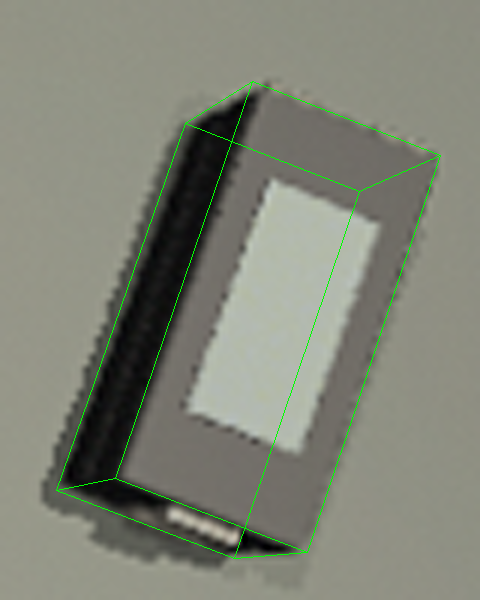

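The wireframes (held case yellow, stack green) match both images to about 1 px, with residuals of the same sign. Lowering.

Request:
{"op": "send_rows", "data": {"targets": [[[0,0,0.2],0],[[0,0,0.4],0],[[0,0,0.6],0],[[0,0,0.72],0],[[0,0,0.8],0],[[0,0,0.83],0],[[0,0,0.83],0]]}}

```text
time: 11.2
position: [552.3, -247.7, 245.1]
tcp_rot: [3.086, -0.572, -0.004]
wrist_force: [0.7, -0.0, -3.0]
finger_gap: 0.668
```

```bash
python3 - <<'E'
from wf import *
s=state(); print(s['position'],s['tcp_rot'],s['wrist_force'],s['finger_gap'])
snap('scene','s5.png'); snap('top','t5.png')
cv2.imwrite('pics/o5.png',np.hstack([crop('pics/s5.npz',[],(195,140,290,240),4),crop('pics/t5.npz',[],(405,200,500,300),4)]))
E
```

```text
[ 552.26969753 -247.65320084  245.10534924] [ 3.08597667 -0.57244592 -0.00427093] [ 0.70990291 -0.01039657 -2.95617027] 0.6683228273637349
```

View pics/o5.png

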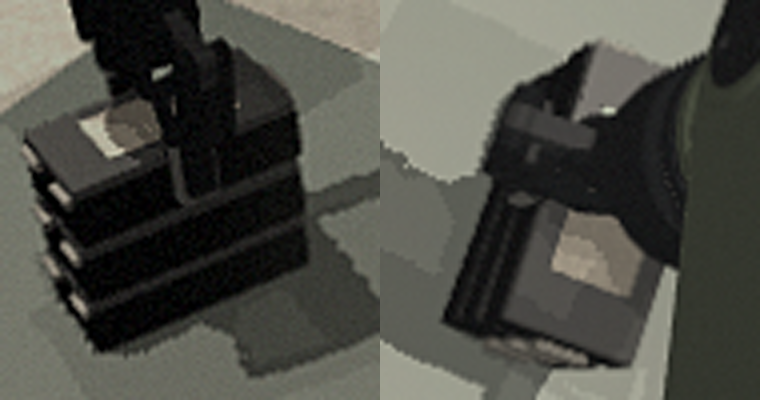

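The held case lines up with the stack in both views and sits about 3 mm above it. Down to contact.

Request:
{"op": "send_rows", "data": {"targets": [[[0,0,0.03],0],[[0,0,0.06],0],[[0,0,0.08],0],[[0,0,0.1],0],[[0,0,0.11],0],[[0,0,0.11],0]]}}

```text
time: 11.9
position: [552.3, -247.7, 242.1]
tcp_rot: [3.086, -0.572, -0.003]
wrist_force: [-0.6, -0.2, -1.7]
finger_gap: 0.668
```

Request:
{"op": "send_rows", "data": {"targets": [[[0,0,0.02],0],[[0,0,0.04],0],[[0,0,0.05],0],[[0,0,0.05],0]]}}

```text
time: 12.3
position: [552.3, -247.7, 241.7]
tcp_rot: [3.086, -0.572, -0.002]
wrist_force: [-1.7, 1.1, 4.9]
finger_gap: 0.671
```

Contact came at the expected height (241.7 mm). Now a gentle release and retreat.

Request:
{"op": "send_rows", "data": {"targets": [[[0,0,0],0],[[0,0,0],0],[[0,0,0],0],[[0,0,0],0]], "fingers": 64}}

```text
time: 12.7
position: [552.3, -247.7, 241.6]
tcp_rot: [3.086, -0.572, -0.002]
wrist_force: [0.1, 1.5, 0.2]
finger_gap: 0.745
```

Request:
{"op": "send_rows", "data": {"targets": [[[0,0,0],0],[[0,0,0],0],[[0,0,0],0],[[0,0,-0.2],0],[[0,0,-0.6],0],[[0,0,-1.2],0],[[0,0,-2.2],0],[[0,0,-3.4],0],[[0,0,-4.6],0],[[-1,0,-5],0],[[-2.2,0,-5],0],[[-3,2,-5],0],[[-3,3,-5],0],[[-3,3,-5],0],[[-3,3,-5],0]], "fingers": 84}}

```text
time: 14.2
position: [435.9, -299.5, 393.1]
tcp_rot: [3.085, -0.576, 0.0]
wrist_force: [0.4, 0.0, -0.1]
finger_gap: 0.986
```

```bash
python3 - <<'E'
from wf import *
s=state(); print(s['time'],s['position'],s['wrist_force'],s['finger_gap'])
for n in ('scene','top','wrist'):
    p,d,c=snap(n,n[0]+'6.png'); Q=cloud(d,c).reshape(-1,3)
    M=(abs(Q[:,0]-552)<75)&(abs(Q[:,1]+247)<60)&(abs(Q[:,2]-102)<6); H=Q[M]
    if len(H)>50: print(n,len(H),[np.round(x,1) for x in cv2.minAreaRect(H[:,:2].astype(np.float32))],np.percentile(H[:,2],[5,50,95]).round(1))
S=box(552.9,-247.6,np.deg2rad(-21.15),0,102)
cv2.imwrite('pics/o6.png',np.hstack([crop('pics/s6.npz',[],(195,140,290,240),4),crop('pics/t6.npz',[(S,(0,255,0))],(405,200,500,300),4)]))
for n in ('scene','top'):
    for l in ('screwdriver','mouse','screw_jar','drive'): pass
E
```

```text
14.2 [ 435.85447851 -299.51738466  393.08499932] [ 0.40752702  0.01282755 -0.13478184] 0.9860196720419105
scene 1336 [array([ 552.8, -247.1]), array([ 61.7, 131.1]), np.float64(68.9)] [ 97.5 103.7 105.9]
top 2608 [array([ 551.3, -246.4]), array([ 58.2, 131.6]), np.float64(68.4)] [ 99.4 102.5 104.7]
wrist 16704 [array([ 549.1, -246.8]), array([ 56.7, 121. ]), np.float64(69.5)] [ 99.3 100.9 102.3]
```

View pics/o6.png

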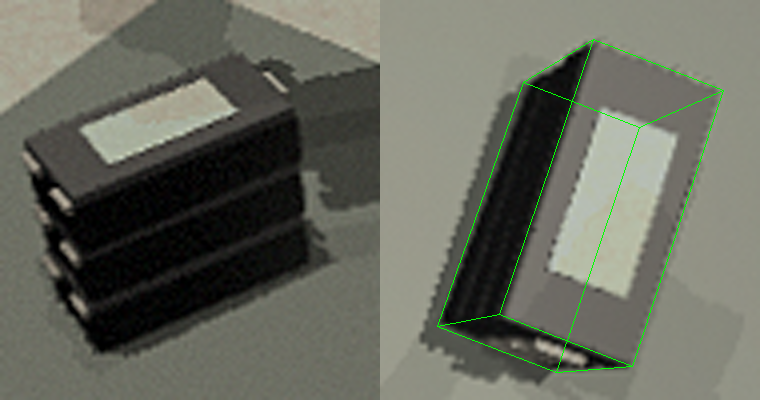

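View pics/t6.png

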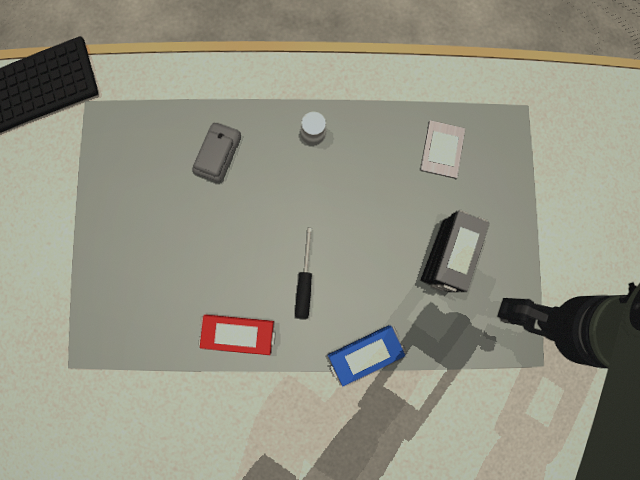

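The three cases are stacked flush and squarely, the bystanders are where they were, and the robot is clear.

```bash
python3 -c "
from cell import *
print(finish_job())"
```

```text
the job is handed in; nothing more can be done
None
```

The packed case is snapped shut and sits right way up on top of the stack of two. The job was handed in at about 14 s, and no verdict was reported.

- **Closing the lid:** I pressed it with the closed fingers until it met a hard stop at about 16 N. With the robot clear, it stayed flat at 33–35 mm along its whole length.
- **Placing the case:** I gripped it across its width at 40 N, carried it over and lowered it in small steps. It touched at the expected height with about 5 N, and I released it gently.
- **Final position:** the top face measures 101–104 mm, against 102 expected. The scene and top cameras agree with the stack's pose to about 1 mm and 0.6 degrees. The wrist view reads about 3 mm less in x, probably because it cut off part of the outline (its lengths came out about 10 mm shorter).
- **Everything else:** in the last top picture the stack, screwdriver, mouse, jar and drive look unmoved. I compared the bystanders by eye only.

One small disagreement: at the grasp the tool stopped about 5 mm lower than I had aimed, with 6 N upward on the wrist. The fingertips probably brushed the bench, with no visible effect.

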